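Vent and unlock a vacuum sample chest

ROBOT

A 6-joint arm with a two-finger parallel gripper is mounted at the origin on the work surface. World frame = base frame: x ahead of the robot, y to its left, z up, the work surface at z = 0. Lengths are in m, angles in rad, forces in N, time in s.
With the tool pointing down it reaches from about 0.375 to 0.9 m from the base axis. Payload 3.1 kg.
Tool frame: the origin (TCP) lies between the finger pads; the fingertips stand 25 mm ahead of it and the grasp point (between the pads) lies 6 mm ahead of it; y points along the fingers, x is the direction in which the jaws open and shut, and the axes are right-handed (so a half turn about y gives the same grasp; the last joint's range is limited). The gripper opens to 87 mm and grips with 3 to 60 N. Pads are 19 mm wide; open, the fingers measure 117 mm over their backs; the gripper's body (75 mm by 190 mm) begins 51 mm behind the grasp point.
Start: joints at [-1.425, 0.527, 1.433, -0, 1.181, -0.178], TCP at [0.199, -0.592, 0.248] pointing down, gripper open.
Joint ranges: [-3.08, 3.08], [-0.75, 2.2], [0.22, 2.44], [-1.43, 4.57], [0, 2.65], [-2.85, 2.85]. Speed limits (rad/s): [2.79, 2.79, 3.14, 3.14, 3.14, 3.14].

INTERFACE

Orientations are given as a unit quaternion [x, y, z, w].
In Python, from rig import robot gives the robot as it stands.
- The arm moves only by the tool carry_out, never from a script. Its argument "moves" is a list of rows, each a list of 7 numbers: the opening, from 0 (shut) to 1 (fully open), then the shift along the tool's x, y, z in cm, then the turn, a rotation vector about the tool's x, y, z in rad. In form: [[grip, x, y, z, rx, ry, rz], ...]. A call has 1 to 20 rows; each row is the pose to reach, as a shift and turn from the pose commanded when the call began, along the tool's axes at that moment; what a row does not reach only later rows make up. A row lasts 1/10 s, in which the tool goes at most 50 mm and 8.59 degrees, less where a joint would pass 70% of its speed; a pose out of reach is approached as far as the arm can. A call with a gripper value outside its range is refused whole. The fingers move at their own pace and stop on an object; "force" is the grip in N (left out, the last holds). Time passes only in rows, so rows that repeat a pose let the fingers close. It gives the time, the measured TCP pose, the force and the opening at its end, in the units of the state.
- robot.get_obs(): the state, without advancing time (a new reading comes with each control period).
- robot.camera(name): name is "scene" or "top"; returns the picture (400x640x3 uint8, red, green, blue); there is no depth.
- robot.camera_params(name): a dict with "fx", "fy", "cx", "cy" (pixels), "k1" (the pictures are not rectified: a ray, as slopes to the right and down, at radius r is drawn at 1 + k1 r^2 times it, then the intrinsics apply), "extrinsics" (4x4, takes a point from camera to world coordinates). Camera axes: x right, y down, z forward; pixel columns grow to the right and rows downward; lengths in m; the calibration is good to about 2 mm. A picture is of the moment at which its call begins. camera_params takes no time and is no camera call.
- robot.hand_in(): hands the job in, once; it reports no verdict.
The state is a dict: "time": time; "q": joint angles; "joint_velocities": joint speeds; "joint_torque": joint torques, N m; "position": TCP position; "tool_rot": TCP orientation; "ft_force": force on the tool from outside, world axes, zero at the start; "moment": the same for the moment, N m; "grip_width": finger opening in m.
Only numpy, scipy, OpenCV 4.12 (cv2) and the standard library are available. Lean on these libraries where they do the work, as an engineer would, in place of code of your own. Each camera call takes 0.05 s, during which the arm holds its last target.

TASK

Unlock the vacuum sample chest on the bench. First vent it: pull the sleeve of the brass quick coupler fully back towards its block and let go, so that it springs home by itself; then work the combination dial left (anticlockwise) to 10, right to 35 and left to 20, pausing briefly on each number, and leave it on 20; last, draw the bolt fully out of its keeper. Leave the bottle, can, dish and spanner where they are.

Things in the scene. Friction and masses are not known exactly. Their poses are not given: they have to be found in the camera images.
- chest: Grey steel chest fixed to the bench, 266 (x) by 486 (y) by 130 mm high. Origin: centre of its underside. On its flat lid dial, coupler and bolt stand in a row, at about chest y = -150, 0, 150, x = -25 mm, in varying order. Between them, at y = -75 and 75 mm, two fixed carrying handles: 10 mm bars along x from x = -100 to -30 mm, up to 47 mm above the lid.
- dial_plate: Fixed round scale plate, diameter 92, 6 mm thick, flat on the lid. Origin: centre of its underside, on the dial's axis; z up. Numbers 0 to 60 run clockwise from above like clock minutes; no numerals. A black wedge at plate +x (away from the robot, give or take yaw) marks 0; 15 is at -y, 30 at -x, 45 at +y. Black strokes every 5, longer at 15, 30, 45.
- dial (a joint): Angle of the dial's pointer from the 0 wedge, clockwise from above, rad: number = value x 60 / 6.283 (10 is 1.047, 20 is 2.094, 35 is 3.665). Stops at 0 and 5.8 rad; stays where it is left (friction 0.08 N m). Starts between 17 and 32.
- dial_grip (a point): Grip point on the dial's vertical axis, 36 mm above the lid. The dial: a black skirt disc, diameter 48, top 12 mm above the lid, with an upright bar grip 46 long, 14 wide, from 12 to 46 mm above the lid. The point's x axis runs along the bar to its pointer end (nose on the skirt, reaching 33 mm from the axis, and a white line on that half of the bar's top); z up.
- coupler: Fixed quick coupler (vent valve) on the lid, its axis level, along its x, 45 mm above the lid. Origin: on the underside of its foot plate (8 mm thick, x = -46 to 54, 44 mm wide); z up. An aluminium block 40 wide, 62 mm high stands at x = 28 to 52 mm; the open nose points to -x (towards the robot, give or take yaw).
- sleeve (a joint): How far the sleeve is pulled back, towards the block (coupler +x), m: 0 home, 0.018 fully back. A spring pushes it home, 4 N at home, 6.5 N fully back; damped, it takes about 0.15 s to spring home.
- sleeve_grip (a point): Centre of the sleeve's grip length, on its axis, 45 mm above the lid; moves with the sleeve (home: x = -21 mm of the coupler). The sleeve: a ribbed brass cylinder, diameter 30 mm, from 15 mm to +x to 15 mm to -x of this point, then a flange of diameter 37, 4 mm thick, at 16 to 20 mm to -x. Axes as the coupler's.
- bolt_track: Fixed steel bolt track flat on the lid, 34 (x) by 104 (y), 8 mm thick, with a keeper block 28 mm high at its -y end (y = -52 to -38 mm). Origin: centre of its underside; z up.
- bolt (a joint): How far the bolt is drawn along the track's +y, away from the keeper, in m: 0 shut, 0.035 fully drawn. Friction 2.5 N, no spring.
- bolt_grip (a point): Grip point in the bolt's upright tab, 36 mm above the lid; moves with the bolt (shut: y = -18 mm of the track). The tab is 12 thick (x), 28 long (y), top 47 mm above the lid, on a carriage 22 by 30 mm whose top is 15.5 mm above the lid. Axes as the track's.
- bottle: Bystander: amber bottle, diameter 50 mm, 125 mm high, standing on the lid behind one of the handles (on the side away from the robot). Origin: centre of its underside.
- can: Bystander: aluminium sample can, diameter 52 mm, 98 mm high, standing on the lid behind the other handle. Origin: centre of its underside.
- dish: Bystander: glass dish, diameter 64 mm, 17 mm high, lying on the lid near its far edge. Origin: centre of its underside.
- spanner: Bystander: steel spanner 150 mm long lying flat on the bench between robot and chest.

How it is judged:
On the way, in this order (a step that is already met when the one before it is completed fails the run):
1. the coupler's sleeve is pulled back (at least 14 of 18 mm) and held for a moment (value of joint sleeve above 0.014 m), for 0.1 s.
2. the sleeve is let go and springs forward (faster than 40 mm/s) (velocity of joint sleeve below -0.04 m/s).
3. the sleeve is home (within 2 mm) and released (value of joint sleeve below 0.002 m and contact force between the fingers and sleeve below 0.5 N), for 0.1 s.
4. the dial is turned left to 10 (within 1.2 numbers) and stopped there (value of joint dial between 0.9172 and 1.1772 rad), for 0.3 s.
5. the dial is turned right to 35 (within 1.2 numbers) and stopped there (value of joint dial between 3.5352 and 3.7952 rad), for 0.3 s.
6. the dial is turned left to 20 (within 1.2 numbers) and stopped there (value of joint dial between 1.9644 and 2.2244 rad), for 0.3 s.
7. the bolt is drawn (at least 31 of 35 mm) (value of joint bolt above 0.031 m), for 0.2 s.
At the end, for the whole second after the job is handed in: The bolt is drawn at least 31 of its 35 mm, the dial is left within 1.2 numbers of 20, the sleeve is home within 2 mm; bottle, can, dish and spanner are within 15 mm of where they were, bottle and can upright (all of step 6 and value of joint bolt above 0.031 m and value of joint sleeve below 0.002 m and distance of each of bottle, can, dish, spanner from where it was at the start of the episode below 0.015 m and angle between each of bottle, can's own z axis and vertical below 0.15 rad); the robot touches nothing.
It fails at once if the bottle is shifted by more than 15 mm (distance of bottle from where it was at the start of the episode above 0.015 m).
It fails at once if the can is shifted by more than 15 mm (distance of can from where it was at the start of the episode above 0.015 m).
It fails at once if the dish is shifted by more than 15 mm (distance of dish from where it was at the start of the episode above 0.015 m).
It fails at once if the spanner is shifted by more than 15 mm (distance of spanner from where it was at the start of the episode above 0.015 m).
It also fails if it takes over 72 s, if anything falls off the work surface, if the arm or the gripper's body presses on something with over 40 N, if the wrist force passes 120 N, or if a joint passes its speed limit or range.

## Working session

There is one attempt and no reset: what is moved stays moved. The work goes in short steps, Python scripts to look and compute and a tool call to move; the robot and the scene stay as the last step left them, time stands still between calls to the robot, and variables do not carry over. Pictures are saved under pics/ and viewed, and the job is handed in when it is done.

Besides the shell and the picture viewer there is one more tool, called by a JSON object that holds its "method" and its "body". carry_out: Moves the arm, as the interface text tells. Its arguments: {"type":"object","properties":{"moves":{"type":"array"},"force":{"type":"number"}},"required":["moves"]}

```bash
mkdir -p pics; ls; python3 - <<'E'
from rig import robot
import cv2
for n in("scene","top"):
    im=robot.camera(n); cv2.imwrite(f"pics/{n}0.png",im[:,:,::-1])
    p=robot.camera_params(n); print(n,p)
o=robot.get_obs(); print(o)
E
```

```text
pics
scene {'fx': 382.2087343730636, 'fy': 382.2087343730636, 'cx': 322.2902629645981, 'cy': 196.90626815603054, 'k1': -0.02729328217942055, 'extrinsics': array([[ 0.39050088,  0.6094987 , -0.68994231,  0.99402124],
       [ 0.9204822 , -0.27062124,  0.28191606, -0.14511446],
       [-0.01488557, -0.74516809, -0.66671054,  0.54909806],
       [ 0.        ,  0.        ,  0.        ,  1.        ]])}
top {'fx': 459.96902673535504, 'fy': 459.96902673535504, 'cx': 322.1581451970618, 'cy': 203.91078298120442, 'k1': 0.027453061121349317, 'extrinsics': array([[ 0.04753531, -0.97669998,  0.20927864,  0.37731413],
       [-0.99885958, -0.04554319,  0.01433052,  0.01434086],
       [-0.0044654 , -0.20972118, -0.97775104,  0.80367018],
       [ 0.        ,  0.        ,  0.        ,  1.        ]])}
{'time': 0.1, 'q': array([-1.42545917e+00,  5.28407282e-01,  1.43378390e+00, -4.77810644e-06,
        1.18139630e+00, -1.78482488e-01]), 'joint_velocities': array([ 0.00118752, -0.00164781, -0.0010902 , -0.00118083, -0.00062293,
        0.00094943]), 'joint_torque': array([-4.94096766e-04, -4.40985525e+01, -1.77150285e+01,  6.34858129e-02,
        5.33987966e-02, -4.15103693e-05]), 'position': array([ 0.19881512, -0.59188442,  0.2466454 ]), 'tool_rot': array([-0.57355655,  0.41334971, -0.41236671,  0.57456819]), 'ft_force': array([-0.49149445, -0.66423635, -0.0369176 ]), 'moment': array([-0.04033599,  0.03150127,  0.00416435]), 'grip_width': 0.0868566359997428}
```

View pics/top0.png

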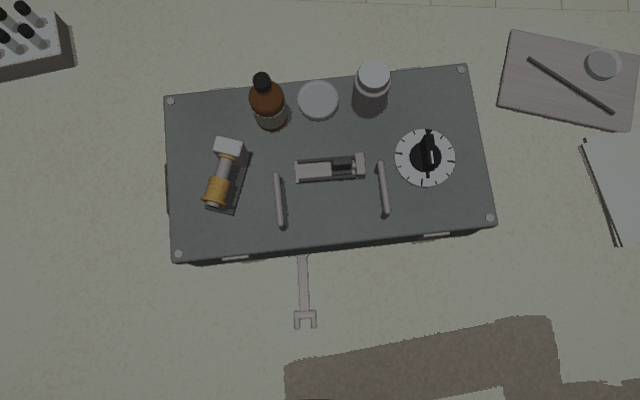

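View pics/scene0.png

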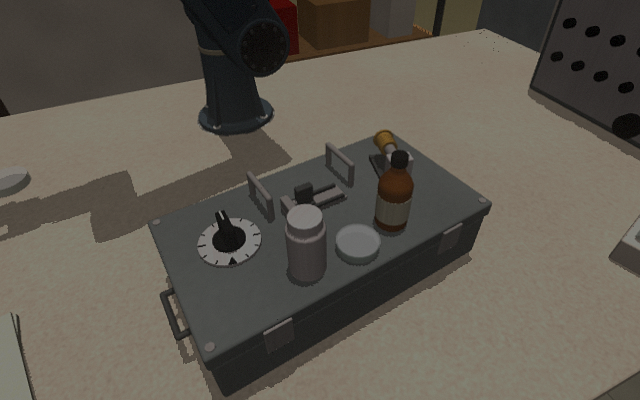

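```bash
cat > h.py <<'E'
import numpy as np, cv2
from rig import robot
from scipy.spatial.transform import Rotation as R
P={n:robot.camera_params(n) for n in("scene","top")}
def ray(n,u,v):
    p=P[n]; K=np.array([[p['fx'],0,p['cx']],[0,p['fy'],p['cy']],[0,0,1]])
    xy=cv2.undistortPoints(np.array([[[u,v]]],float),K,np.array([p['k1'],0,0,0.])).ravel()
    E=p['extrinsics']; return E[:3,3],E[:3,:3]@np.array([xy[0],xy[1],1])
def onz(n,u,v,z):
    o,d=ray(n,u,v); return o+d*(z-o[2])/d[2]
def proj(n,pt):
    p=P[n];E=p['extrinsics'];c=E[:3,:3].T@(np.asarray(pt)-E[:3,3]);x=c[:2]/c[2];x=x*(1+p['k1']*(x@x))
    return x*p['fx']+[p['cx'],p['cy']]
def tri(uv1,uv2):
    o1,d1=ray("top",*uv1);o2,d2=ray("scene",*uv2)
    A=np.stack([d1,-d2],1);s=np.linalg.lstsq(A,o2-o1,rcond=None)[0]
    a=o1+d1*s[0];b=o2+d2*s[1];return (a+b)/2,np.linalg.norm(a-b)
E
python3 - <<'E'
from h import *
t=cv2.imread('pics/top0.png');s=cv2.imread('pics/scene0.png')
cv2.imwrite('pics/top0L.png',cv2.resize(t[0:250,120:520],(800,500),interpolation=cv2.INTER_CUBIC))
o=robot.get_obs();print(R.from_quat(o['tool_rot']).as_matrix().round(3))
E
```

```text
[[ 0.318 -0.     0.948]
 [-0.948  0.002  0.318]
 [-0.002 -1.     0.   ]]
```

View enlarged.

View pics/top0L.png

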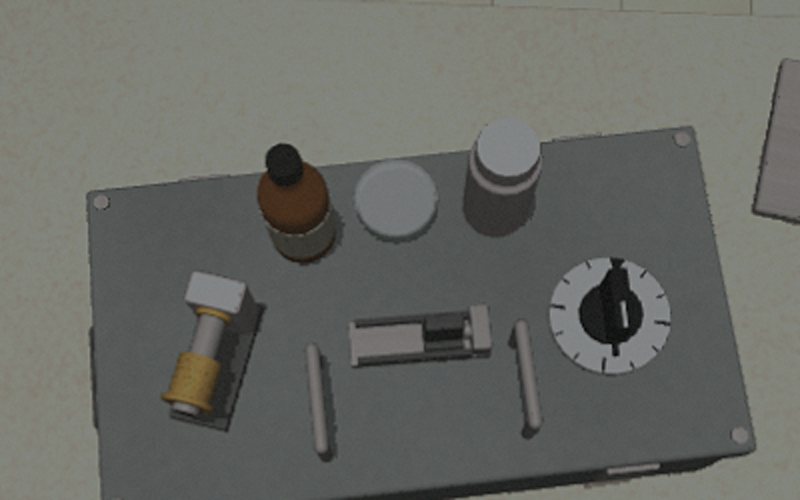

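```bash
python3 - <<'E'
import cv2
s=cv2.imread('pics/top0.png')
def c(n,a,b,cc,d,f):
    im=s[a:b,cc:d]; im=cv2.convertScaleAbs(im,alpha=1.6); cv2.imwrite(n,cv2.resize(im,None,fx=f,fy=f,interpolation=cv2.INTER_CUBIC))
c('pics/tdial.png',120,195,385,465,7)
c('pics/tbolt.png',140,220,265,395,6)
c('pics/tcoup.png',130,220,190,260,6)
E
```

```text
(no output)
```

View pics/tdial.png

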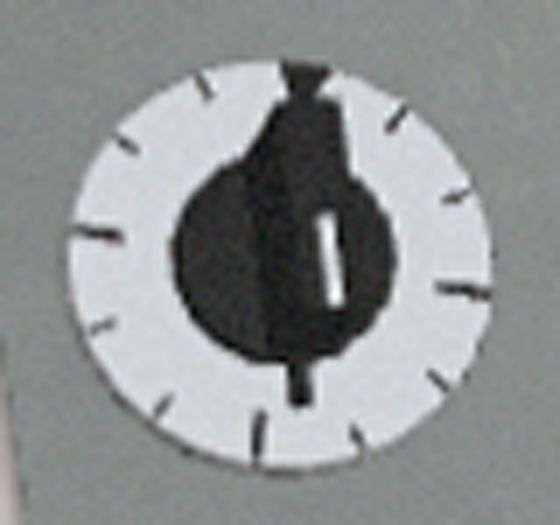

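View pics/tbolt.png

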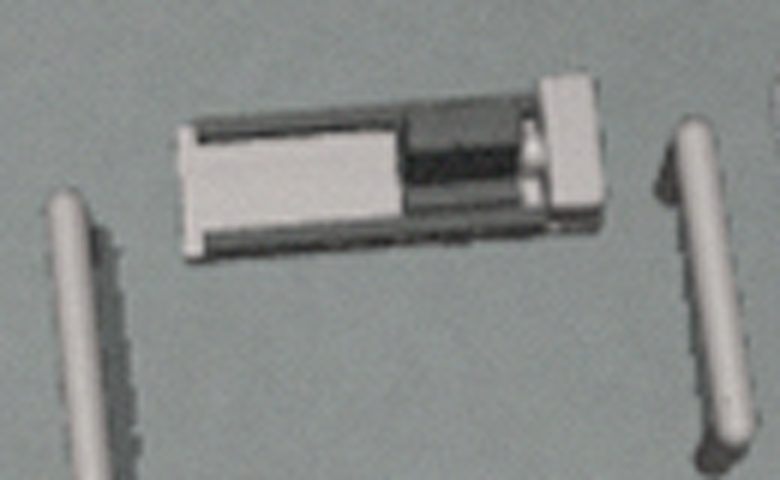

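View pics/tcoup.png

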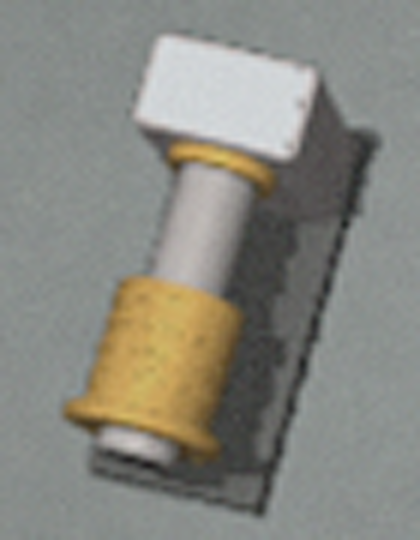

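```bash
python3 - <<'E'
from h import *
np.set_printoptions(precision=4,suppress=True)
def px(u,v,f,ox,oy): return (u+.5)/f-.5+ox,(v+.5)/f-.5+oy
# chest screws
for u,v in[(101,202),(683,139),(740,435)]: print('screw',onz('top',*px(u,v,2,120,0),.13))
print('screw4',onz('top',178,254,.13))
# plate
im=cv2.imread('pics/top0.png')
roi=np.zeros(im.shape[:2],np.uint8); roi[120:195,385:465]=1
m=((im.min(2)>105)*roi).astype(np.uint8)
m=cv2.morphologyEx(m,cv2.MORPH_CLOSE,np.ones((3,3)))
c=max(cv2.findContours(m,cv2.RETR_EXTERNAL,cv2.CHAIN_APPROX_NONE)[0],key=cv2.contourArea)
h=cv2.convexHull(c)
e=cv2.fitEllipse(h.astype(np.float32));print('ell',e)
C=onz('top',*e[0],.136);print('plate c',C)
print('radii',[round(np.linalg.norm(onz('top',*p[0],.136)-C),4) for p in h[::4]])
D=lambda u,v,z:onz('top',*px(u,v,7,385,120),z)
for n,u,v in[(0,305,75),(15,465,291),(30,258,440),(45,95,234),(25,358,440),(20,440,381),(35,163,408),(5,398,118),(10,457,196),(50,127,144),(55,205,86),(40,102,326)]:
    d=D(u,v,.136)-C; a=np.arctan2(d[1],d[0]); print(n,'yaw deg',round((np.degrees(a)+n*6+180)%360-180,1),np.linalg.norm(d))
for n,u,v,z in[('nose',300,403,.142),('l1',325,213,.176),('l2',336,303,.176)]:
    p=D(u,v,z);d=p-C;print(n,p,np.linalg.norm(d[:2]),np.degrees(np.arctan2(d[1],d[0])))
B=lambda u,v,z:onz('top',*px(u,v,6,265,140),z)
q=[B(405,102,.177),B(521,95,.177),B(518,146,.177),B(405,152,.177)]
print('tab',np.array(q),np.mean(q,0),[np.linalg.norm(q[i]-q[i-1]) for i in range(4)])
k=[B(540,78,.158),B(592,74,.158),B(604,204,.158),B(552,212,.158)]
print('keeper',np.array(k),np.mean(k,0),[np.linalg.norm(k[i]-k[i-1]) for i in range(4)])
G=lambda u,v,z:onz('top',*px(u,v,6,190,130),z)
q=[G(158,36,.192),G(320,68,.192),G(294,162,.192),G(136,122,.192)]
print('block',np.array(q),np.mean(q,0),[np.linalg.norm(q[i]-q[i-1]) for i in range(4)])
H=lambda a,b,z:[B(*a,z),B(*b,z)]
print('handles',H((68,200),(88,300),.172),H((692,125),(735,435),.172))
E
```

```text
screw [0.6758 0.2702 0.13  ]
screw [ 0.7502 -0.186   0.13  ]
screw [ 0.5129 -0.2247  0.13  ]
screw4 [0.4369 0.2311 0.13  ]
ell ((424.64459228515625, 157.24549865722656), (56.7917366027832, 60.6592903137207), 112.24933624267578)
plate c [ 0.5996 -0.1274  0.136 ]
radii [np.float64(0.0453), np.float64(0.0456), np.float64(0.0454), np.float64(0.0449), np.float64(0.045), np.float64(0.0448), np.float64(0.0453), np.float64(0.0455), np.float64(0.0461)]
0 yaw deg -6.9 0.04375013143202432
15 yaw deg -6.3 0.039825534041423874
30 yaw deg -6.8 0.03990602366212859
45 yaw deg -7.0 0.04036448869247319
25 yaw deg -6.8 0.042044169003073055
20 yaw deg -6.0 0.0421198473081125
35 yaw deg -6.8 0.04177598463320839
5 yaw deg -6.5 0.042762950944952936
10 yaw deg -5.8 0.04171251753263573
50 yaw deg -7.7 0.042203407188096786
55 yaw deg -7.5 0.04322663075541574
40 yaw deg -7.6 0.041390020966135546
nose [ 0.5669 -0.1303  0.142 ] 0.03286882809290907 -174.9343324304398
l1 [ 0.5975 -0.1279  0.176 ] 0.0021589795542877105 -166.29351097270597
l2 [ 0.5785 -0.1301  0.176 ] 0.021316509469105554 -172.67614632850302
tab [[ 
[... 250 characters left out ...]
76644343970597)]
keeper [[ 0.5948 -0.0201  0.158 ]
 [ 0.5964 -0.0328  0.158 ]
 [ 0.5635 -0.0367  0.158 ]
 [ 0.5609 -0.0242  0.158 ]] [ 0.5789 -0.0284  0.158 ] [np.float64(0.034108303371150776), np.float64(0.012784715603539085), np.float64(0.03311207304186159), np.float64(0.012789215149378072)]
block [[0.5993 0.1769 0.192 ]
 [0.5932 0.1384 0.192 ]
 [0.57   0.1426 0.192 ]
 [0.578  0.18   0.192 ]] [0.5851 0.1595 0.192 ] [np.float64(0.021484365568533965), np.float64(0.03892834644608541), np.float64(0.02351424303189859), np.float64(0.038276433319365824)]
handles [array([0.5546, 0.0916, 0.172 ]), array([0.5304, 0.0852, 0.172 ])] [array([ 0.58 , -0.056,  0.172]), array([ 0.5051, -0.0676,  0.172 ])]
```

```bash
python3 - <<'E'
from h import *
np.set_printoptions(precision=4,suppress=True)
print('can top',onz('top',374,74,.228),onz('scene',305.5,220,.228)) 
print('bottle cap',onz('top',262,80,.255),onz('scene',399.5,158,.255))
print('dish',onz('top',318,100,.147),onz('scene',358,240,.147))
def px(u,v,f,ox,oy): return (u+.5)/f-.5+ox,(v+.5)/f-.5+oy
G=lambda u,v,z:onz('top',*px(u,v,6,190,130),z)
b=G(183,293,.175);f=G(140,432,.175)
print('sleeve back,front',b,f,np.linalg.norm(b-f),np.degrees(np.arctan2(*(b-f)[[1,0]])))
s=cv2.imread('pics/scene0.png')
def c(n,a,b,cc,d,f):
    im=s[a:b,cc:d]; im=cv2.convertScaleAbs(im,alpha=1.6); cv2.imwrite(n,cv2.resize(im,None,fx=f,fy=f,interpolation=cv2.INTER_CUBIC))
c('pics/scan.png',120,290,180,440,3)
E
```

```text
can top [ 0.6841 -0.039   0.228 ] [ 0.6914 -0.0435  0.228 ]
bottle cap [0.6547 0.1078 0.255 ] [0.6606 0.1004 0.255 ]
dish [0.6802 0.0381 0.147 ] [0.6815 0.0353 0.147 ]
sleeve back,front [0.542  0.1695 0.175 ] [0.5081 0.1763 0.175 ] 0.034583479099641316 -11.431914296129104
```

View pics/scan.png

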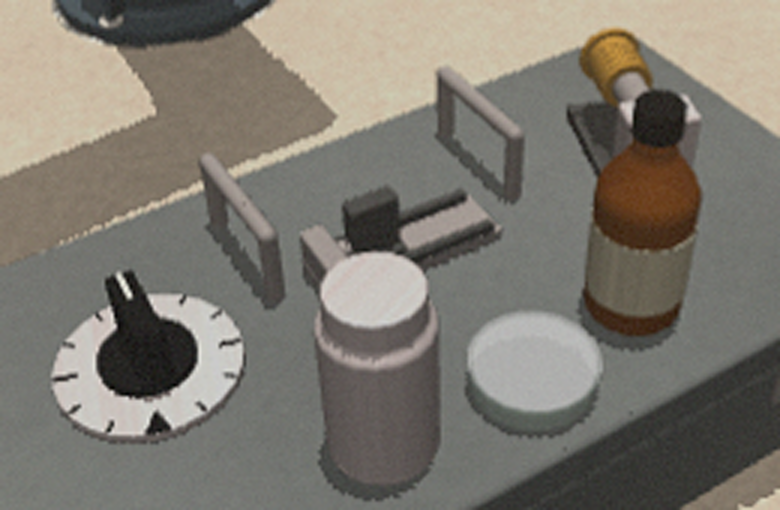

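```bash
cat >> h.py <<'E'
def go(x,y,z,ang):
    "shift(cm) & turn in tool axes from measured pose to TCP x,y,z pointing down with tool-x at ang deg"
    o=robot.get_obs(); R0=R.from_quat(o['tool_rot']); a=np.radians(ang)
    tx=np.array([np.cos(a),np.sin(a),0]);ty=np.array([0,0,-1.]);R1=R.from_matrix(np.stack([tx,ty,np.cross(tx,ty)],1))
    print(np.round(R0.inv().apply(np.array([x,y,z])-o['position'])*100,2),np.round((R0.inv()*R1).as_rotvec(),3))
def st():
    o=robot.get_obs();print('t',o['time'],'p',o['position'].round(4),'F',o['ft_force'].round(1),'M',o['moment'].round(2),'w',round(o['grip_width'],4),'q',o['q'].round(2))
    M=R.from_quat(o['tool_rot']).as_matrix();print('ang',round(np.degrees(np.arctan2(M[1,0],M[0,0])),2),'down',M[:,1].round(3))
E
python3 -c "
from h import *
go(.526,.172,.27,-100.5)"
```

```text
[-62.01  -2.19  55.32] [ 0.     0.507 -0.002]
```

{"method": "carry_out", "body": {"moves": [[1,-6,-1,5.3,0,0.1,0],[1,-12,-2.2,10.6,0,0.25,0],[1,-62,-2.2,55.3,0,0.507,0],[1,-62,-2.2,55.3,0,0.507,0],[1,-62,-2.2,55.3,0,0.507,0],[1,-62,-2.2,55.3,0,0.507,0],[1,-62,-2.2,55.3,0,0.507,0],[1,-62,-2.2,55.3,0,0.507,0],[1,-62,-2.2,55.3,0,0.507,0],[1,-62,-2.2,55.3,0,0.507,0],[1,-62,-2.2,55.3,0,0.507,0],[1,-62,-2.2,55.3,0,0.507,0],[1,-62,-2.2,55.3,0,0.507,0],[1,-62,-2.2,55.3,0,0.507,0],[1,-62,-2.2,55.3,0,0.507,0],[1,-62,-2.2,55.3,0,0.507,0],[1,-62,-2.2,55.3,0,0.507,0],[1,-62,-2.2,55.3,0,0.507,0],[1,-62,-2.2,55.3,0,0.507,0]]}}

```text
time: 2.0
position: [0.5252, 0.1716, 0.2689]
tool_rot: [-0.453, 0.543, -0.543, 0.452]
ft_force: [-0.5, 0.3, -0.0]
grip_width: 0.0873
```

```bash
python3 -c "
from h import *
st();go(.526,.172,.183,-100.5)
cv2.imwrite('pics/s1.png',robot.camera('scene')[:,:,::-1]);cv2.imwrite('pics/t1.png',robot.camera('top')[:,:,::-1])"
```

```text
t 2.0 p [0.5252 0.1716 0.2689] F [-0.5  0.3 -0. ] M [-0.02  0.04 -0.01] w 0.0873 q [ 0.11  0.41  1.59 -0.    1.15  1.87]
ang -100.39 down [-0.002 -0.001 -1.   ]
[-0.06  8.59  0.08] [0.002 0.002 0.001]
```

View pics/s1.png

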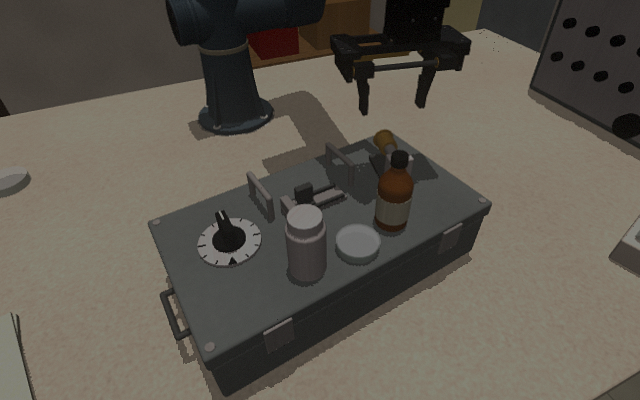

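View pics/t1.png

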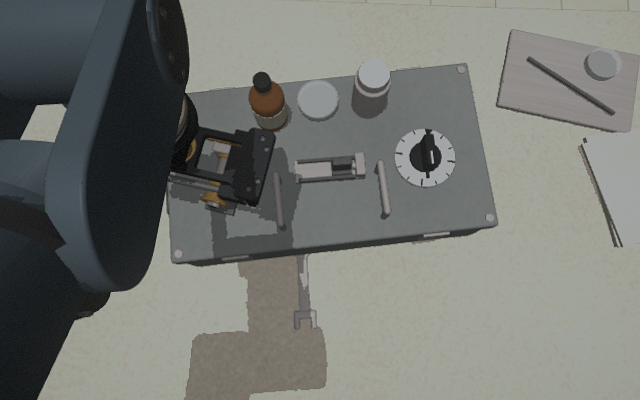

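{"method": "carry_out", "body": {"moves": [[1,0,4,0.1,0,0,0],[1,0,6,0.1,0,0,0],[1,0,8,0.1,0,0,0],[1,0,8.6,0.1,0,0,0],[1,0,8.6,0.1,0,0,0]]}}

```text
time: 2.6
position: [0.5262, 0.1698, 0.183]
tool_rot: [-0.452, 0.544, -0.544, 0.451]
ft_force: [0.2, 0.3, -0.0]
grip_width: 0.0869
```

```bash
python3 -c "
from h import *
st()
s=robot.camera('scene')[:,:,::-1];cv2.imwrite('pics/s2.png',cv2.resize(cv2.convertScaleAbs(s[60:220,320:500],alpha=1.6),None,fx=4,fy=3.6))"
```

```text
t 2.6 p [0.5262 0.1698 0.183 ] F [ 0.2  0.3 -0. ] M [ 0.   -0.   -0.03] w 0.0869 q [ 0.11  0.52  1.68 -0.    0.95  1.87]
ang -100.6 down [-0.002 -0.    -1.   ]
```

View pics/s2.png

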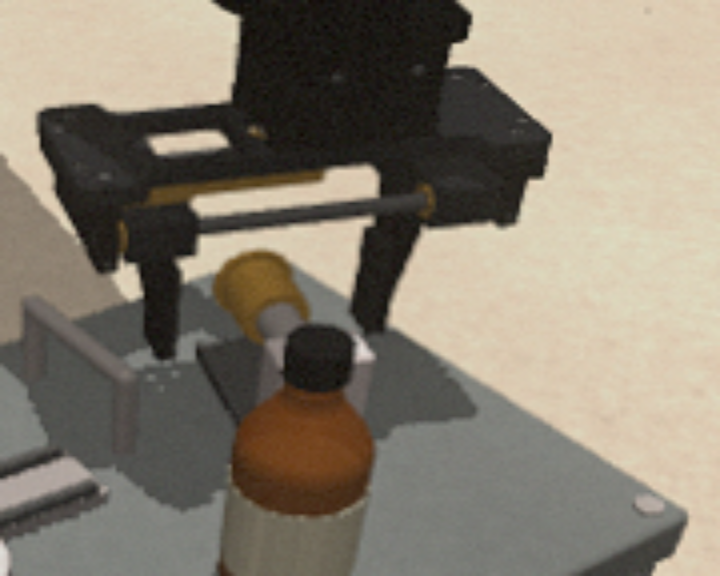

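{"method": "carry_out", "body": {"moves": [[0.3,0,0,0,0,0,0],[0.3,0,0,0,0,0,0],[0.3,0,0,0,0,0,0],[0.3,0,0,0,0,0,0],[0.3,0,0,0,0,0,0],[0.2,0,0,0,0,0,0],[0.1,0,0,0,0,0,0],[0.1,0,0,0,0,0,0]], "force": 25}}

```text
time: 3.45
position: [0.5267, 0.1706, 0.1835]
tool_rot: [0.453, -0.543, 0.544, -0.452]
ft_force: [-2.0, -11.7, 0.9]
grip_width: 0.031
```

```bash
python3 -c "
from h import *
st()
s=robot.camera('scene')[:,:,::-1];cv2.imwrite('pics/s3.png',cv2.resize(cv2.convertScaleAbs(s[60:220,320:500],alpha=1.6),None,fx=4,fy=3.6))"
```

```text
t 3.45 p [0.5267 0.1706 0.1835] F [ -2.  -11.7   0.9] M [-1.86  0.17  0.03] w 0.031 q [ 0.11  0.52  1.68 -0.    0.95  1.87]
ang -100.46 down [-0.001 -0.001 -1.   ]
```

View pics/s3.png

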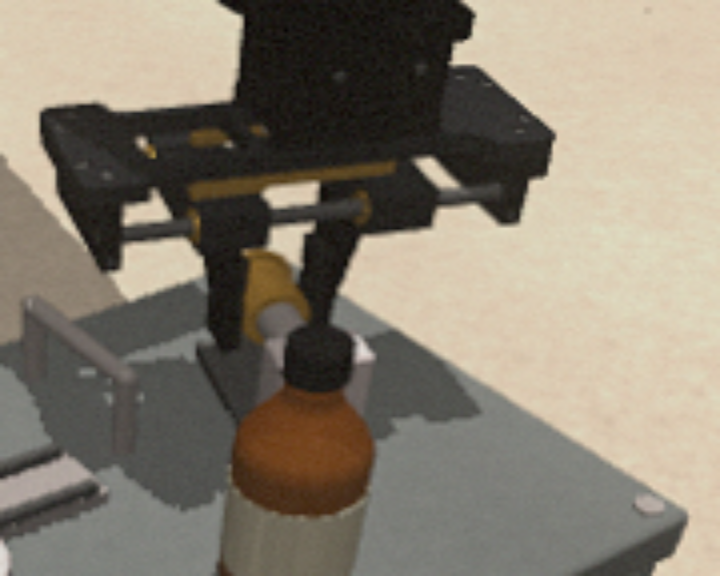

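{"method": "carry_out", "body": {"moves": [[0.1,0.13,0,0,0,0,0],[0.1,0.13,0,0.4,0,0,0],[0.1,0.13,0,0.8,0,0,0],[0.1,0.13,0,1.2,0,0,0],[0.1,0.13,0,1.5,0,0,0],[0.1,0.13,0,1.8,0,0,0],[0.1,0.13,0,1.85,0,0,0],[0.1,0.13,0,1.85,0,0,0],[0.1,0.13,0,1.85,0,0,0],[0.1,0.13,0,1.85,0,0,0]]}}

```text
time: 4.5
position: [0.5424, 0.1666, 0.1834]
tool_rot: [-0.454, 0.545, -0.542, 0.451]
ft_force: [-6.0, 0.4, 5.7]
grip_width: 0.0291
```

```bash
python3 -c "
from h import *
st()
s=robot.camera('scene')[:,:,::-1];cv2.imwrite('pics/s4.png',cv2.resize(cv2.convertScaleAbs(s[60:220,320:500],alpha=1.6),None,fx=4,fy=3.6))"
```

```text
t 4.5 p [0.5424 0.1666 0.1834] F [-6.   0.4  5.7] M [ 0.04  1.04 -0.05] w 0.0291 q [0.1  0.54 1.64 0.   0.97 1.85]
ang -100.49 down [-0.006  0.    -1.   ]
```

View pics/s4.png

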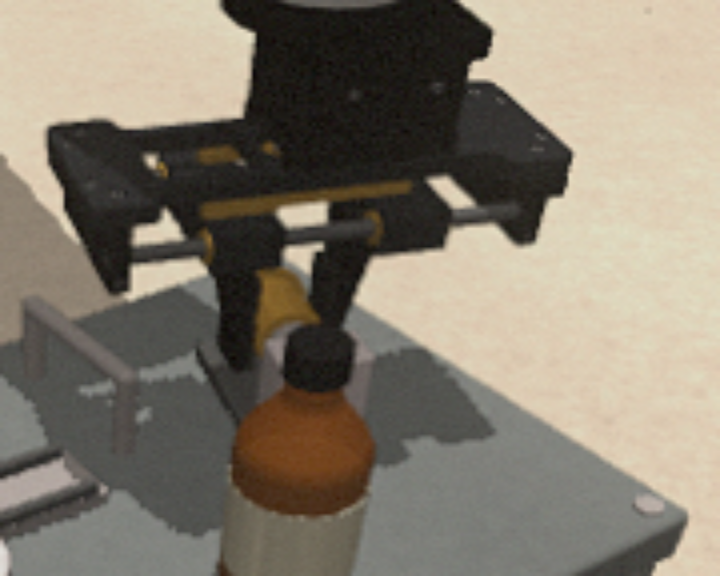

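{"method": "carry_out", "body": {"moves": [[0.1,0,0,0.15,0,0,0],[0.1,0,0,0.3,0,0,0],[0.1,0,0,0.3,0,0,0],[0.1,0,0,0.3,0,0,0]]}}

```text
time: 4.95
position: [0.5444, 0.1662, 0.1834]
tool_rot: [-0.454, 0.545, -0.542, 0.45]
ft_force: [-7.4, 0.8, 6.3]
grip_width: 0.0288
```

```bash
python3 -c "
from h import *
st()
s=robot.camera('scene')[:,:,::-1];cv2.imwrite('pics/s5.png',cv2.resize(cv2.convertScaleAbs(s[110:170,360:420],alpha=1.6),None,fx=9,fy=9,interpolation=cv2.INTER_CUBIC))"
```

```text
t 4.95 p [0.5444 0.1662 0.1834] F [-7.4  0.8  6.3] M [ 0.08  1.25 -0.1 ] w 0.0288 q [0.1  0.54 1.63 0.   0.98 1.85]
ang -100.49 down [-0.008  0.    -1.   ]
```

View pics/s5.png

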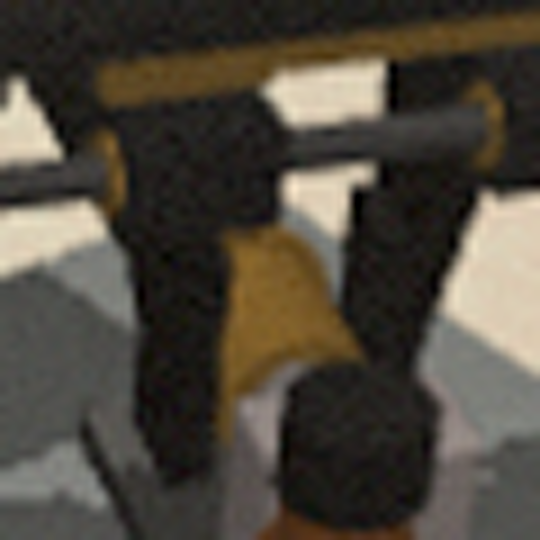

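{"method": "carry_out", "body": {"moves": [[0.75,0,0,0,0,0,0],[0.75,0,0,0,0,0,0],[0.75,0,0,0,0,0,0],[0.75,0,0,0,0,0,0],[0.75,0,0,0,0,0,0],[0.75,0,0,0,0,0,0]]}}

```text
time: 5.6
position: [0.548, 0.1658, 0.1835]
tool_rot: [0.452, -0.544, 0.544, -0.452]
ft_force: [0.1, -0.2, -0.5]
grip_width: 0.0634
```

```bash
python3 -c "
from h import *
st()
s=robot.camera('scene')[:,:,::-1];cv2.imwrite('pics/s6.png',cv2.resize(cv2.convertScaleAbs(s[60:220,320:500],alpha=1.6),None,fx=4,fy=3.6))
go(.5996,-.1274,.29,-84.5)"
```

```text
t 5.6 p [0.548  0.1658 0.1835] F [ 0.1 -0.2 -0.5] M [0.   0.06 0.04] w 0.0634 q [0.1  0.54 1.63 0.   0.97 1.85]
ang -100.5 down [ 0.  0. -1.]
[ 27.89 -10.65  10.43] [-0.    -0.279 -0.   ]
```

View pics/s6.png

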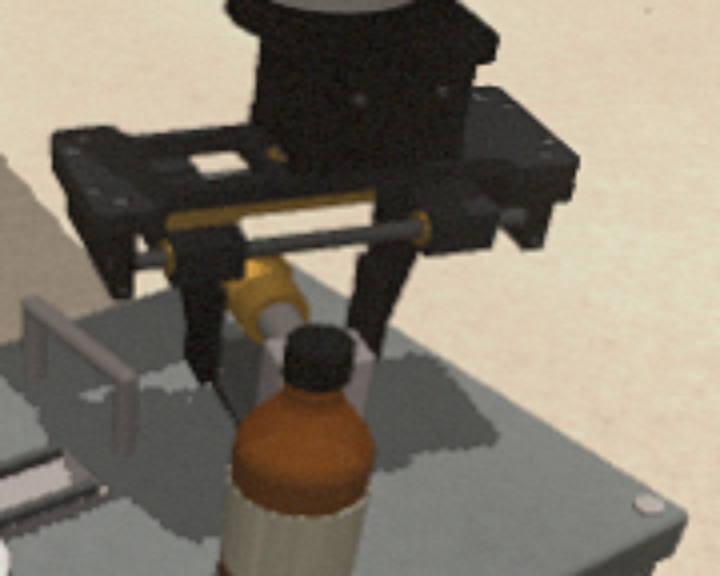

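{"method": "carry_out", "body": {"moves": [[0.75,0,-4,0,0,0,0],[0.75,0,-9,0,0,0,0],[0.7,4,-10.7,1,0,-0.1,0],[0.7,8,-10.7,3,0,-0.2,0],[0.6,12.5,-10.7,5,0,-0.279,0],[0.6,17,-10.7,6.5,0,-0.279,0],[0.6,21.5,-10.7,8,0,-0.279,0],[0.6,25,-10.7,9.4,0,-0.279,0],[0.6,27.9,-10.7,10.4,0,-0.279,0],[0.6,27.9,-10.7,10.4,0,-0.279,0],[0.6,27.9,-10.7,10.4,0,-0.279,0],[0.6,27.9,-10.7,10.4,0,-0.279,0]]}}

```text
time: 6.85
position: [0.5988, -0.1263, 0.2904]
tool_rot: [-0.524, 0.476, -0.475, 0.524]
ft_force: [0.9, 0.0, -0.3]
grip_width: 0.0523
```

```bash
python3 -c "
from h import *
st()
s=robot.camera('scene')[:,:,::-1];cv2.imwrite('pics/s7.png',s)
t=robot.camera('top')[:,:,::-1];cv2.imwrite('pics/t7.png',t)
go(.5996,-.1274,.185,-84.5)"
```

```text
t 6.85 p [ 0.5988 -0.1263  0.2904] F [ 0.9  0.  -0.3] M [ 0.01  0.02 -0.05] w 0.0523 q [-0.39  0.47  1.42  0.    1.26  1.08]
ang -84.46 down [-0.001  0.001 -1.   ]
[ 0.16 10.56  0.06] [ 0.     0.002 -0.   ]
```

View pics/s7.png

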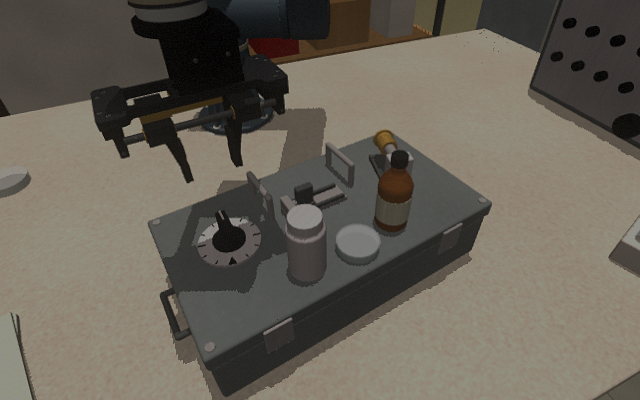

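View pics/t7.png

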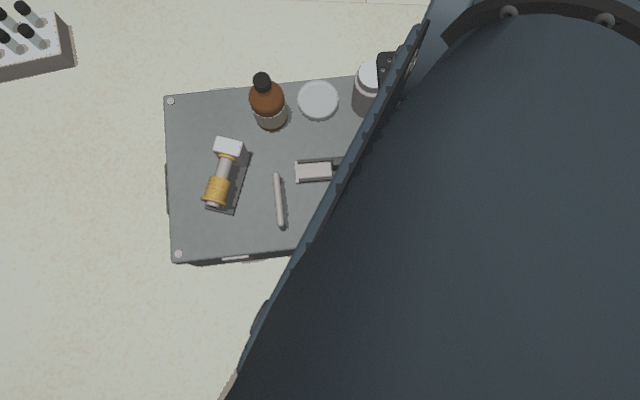

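{"method": "carry_out", "body": {"moves": [[0.6,0.1,4,0.05,0,0,0],[0.6,0.1,7,0.05,0,0,0],[0.6,0.1,9.5,0.05,0,0,0],[0.6,0.15,10.55,0.05,0,0,0],[0.6,0.15,10.55,0.05,0,0,0],[0.3,0.15,10.55,0.05,0,0,0],[0.3,0.15,10.55,0.05,0,0,0],[0,0.15,10.55,0.05,0,0,0],[0,0.15,10.55,0.05,0,0,0],[0,0.15,10.55,0.05,0,0,0],[0,0.15,10.55,0.05,0,0,0]], "force": 25}}

```text
time: 8.05
position: [0.5999, -0.1285, 0.1854]
tool_rot: [-0.523, 0.476, -0.475, 0.524]
ft_force: [-0.0, 0.3, 1.0]
grip_width: 0.014
```

```bash
python3 -c "
from h import *
st()
s=robot.camera('scene')[:,:,::-1];cv2.imwrite('pics/s8.png',cv2.resize(cv2.convertScaleAbs(s[100:290,120:340],alpha=1.6),None,fx=3,fy=3))"
```

```text
t 8.05 p [ 0.5999 -0.1285  0.1854] F [-0.   0.3  1. ] M [0.06 0.17 0.06] w 0.014 q [-0.39  0.59  1.52  0.    1.03  1.08]
ang -84.53 down [ 0.     0.001 -1.   ]
```

View pics/s8.png

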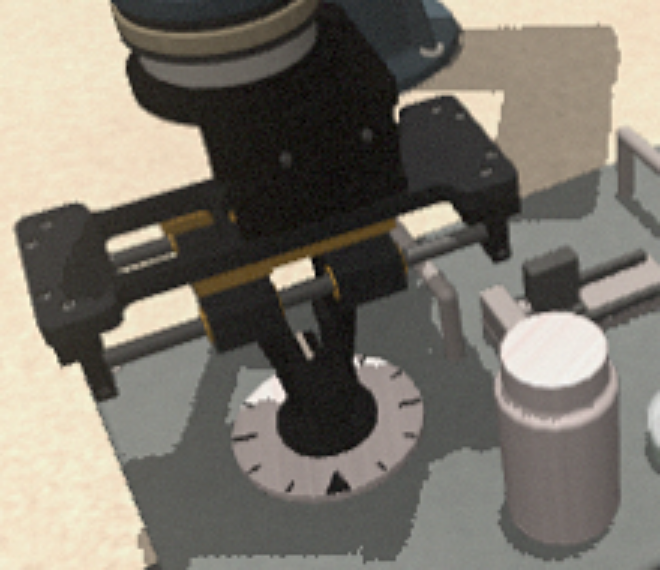

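```bash
python3 -c "
from h import *
for u,v,y in[(285,186,-.034),(154,232,-.223)]:
    for dy in(-.01,0,.01):
        o,d=ray('scene',u,v);print(o+d*(y+dy-o[1])/d[1])
print(onz('scene',304.7,216.7,.228),onz('top',374,75,.228))"
```

```text
[ 0.61678063 -0.044       0.22320245]
[ 0.57947236 -0.034       0.19097208]
[ 0.54216409 -0.024       0.15874172]
[ 0.52346989 -0.233       0.12384639]
[ 0.57701128 -0.223       0.17223338]
[ 0.63055267 -0.213       0.22062037]
[ 0.68580735 -0.04233937  0.228     ] [ 0.68258949 -0.03901568  0.228     ]
```

{"method": "carry_out", "body": {"moves": [[0,0,0,0,0,-0.1,0],[0,0,0,0,0,-0.24,0],[0,0,0,0,0,-0.38,0],[0,0,0,0,0,-0.52,0],[0,0,0,0,0,-0.66,0],[0,0,0,0,0,-0.8,0]]}}

```text
time: 8.7
position: [0.5991, -0.127, 0.1854]
tool_rot: [-0.667, 0.234, -0.232, 0.669]
ft_force: [-1.7, 4.9, 4.9]
grip_width: 0.0136
```

```bash
python3 -c "
from h import *
st()"
```

```text
t 8.7 p [ 0.5991 -0.127   0.1854] F [-1.7  4.9  4.9] M [ 0.84  0.21 -0.07] w 0.0136 q [-0.39  0.59  1.52  0.    1.04  0.28]
ang -38.4 down [-0.002  0.004 -1.   ]
```

{"method": "carry_out", "body": {"moves": [[0,-0.04,0,0.05,0,-0.14,0],[0,-0.04,0,0.05,0,-0.28,0],[0,-0.04,0,0.05,0,-0.42,0],[0,-0.04,0,0.05,0,-0.56,0],[0,-0.04,0,0.05,0,-0.7,0],[0,-0.04,0,0.05,0,-0.84,0],[0,-0.04,0,0.05,0,-0.98,0],[0,-0.04,0,0.05,0,-1.08,0],[0,-0.04,0,0.05,0,-1.08,0],[0,-0.04,0,0.05,0,-1.08,0],[0,-0.04,0,0.05,0,-1.08,0],[0,-0.04,0,0.05,0,-1.08,0],[0,-0.04,0,0.05,0,-1.08,0]]}}

```text
time: 10.0
position: [0.5968, -0.1266, 0.1854]
tool_rot: [-0.691, -0.14, 0.145, 0.694]
ft_force: [-6.4, 2.6, 6.2]
grip_width: 0.0139
```

```bash
python3 -c "
from h import *
st()
s=robot.camera('scene')[:,:,::-1];cv2.imwrite('pics/s9.png',cv2.resize(cv2.convertScaleAbs(s[100:290,120:340],alpha=1.8),None,fx=3.2,fy=3.1))"
```

```text
t 10.0 p [ 0.5968 -0.1266  0.1854] F [-6.4  2.6  6.2] M [0.51 0.92 0.02] w 0.0139 q [-0.39  0.58  1.53  0.    1.04 -0.8 ]
ang 23.24 down [-0.007  0.003 -1.   ]
```

View pics/s9.png

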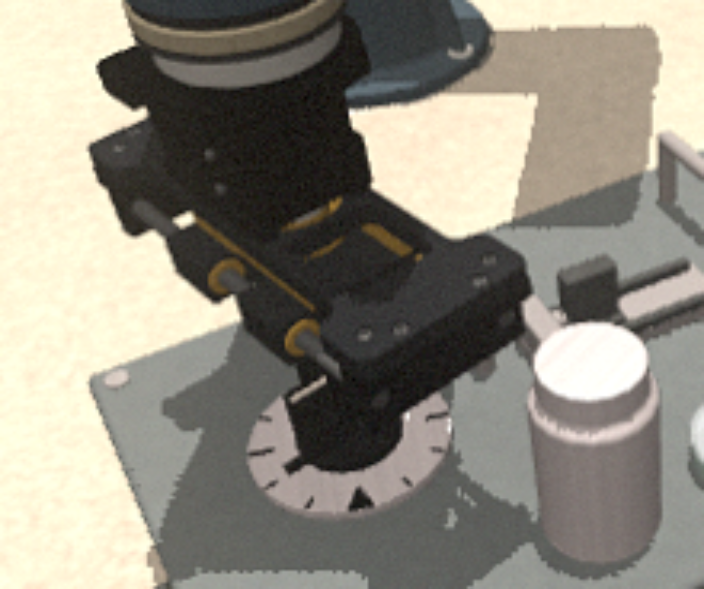

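```bash
python3 -c "
from h import *
C=np.array([.5996,-.1274]);
def pc(a,r,z):
    p=C+r*np.array([np.cos(a),np.sin(a)]);q=proj('scene',[*p,z]);return ((q-[120,100])*[3.2,3.1]).round(0)
for n in(0,5,10,15,20):
    a=np.radians(-6.8-6*n);print(n,pc(a,.042,.136))
for n in(8,9,10,11,12): print(n,pc(np.radians(-6.8-6*n),.033,.142))
p=onz('scene',120+289/3.2,100+469/3.1,.142)[:2]-C;print(p,np.linalg.norm(p),(-6.8-np.degrees(np.arctan2(p[1],p[0])))/6)
"
```

```text
0 [367. 503.]
5 [317. 504.]
10 [278. 486.]
15 [262. 454.]
20 [272. 419.]
8 [303. 473.]
9 [297. 470.]
10 [292. 466.]
11 [288. 461.]
12 [285. 457.]
[ 0.01431743 -0.03210349] 0.03515142862316402 9.86070210937275
```

```bash
python3 -c "
import cv2
s=cv2.imread('pics/s9.png');cv2.imwrite('pics/s9z.png',cv2.resize(s[380:540,220:480],None,fx=3,fy=3,interpolation=cv2.INTER_CUBIC))"
```

```text
(no output)
```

View pics/s9z.png

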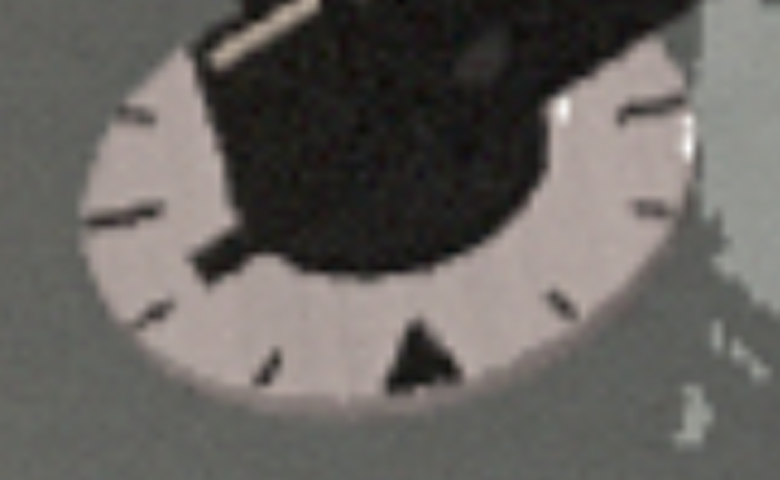

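{"method": "carry_out", "body": {"moves": [[0,0,0,0,0,0.1,0],[0,0,0,0,0,0.24,0],[0,0,0,0,0,0.38,0],[0,0,0,0,0,0.52,0],[0,0,0,0,0,0.66,0],[0,0,0,0,0,0.8,0],[0,0,0,0,0,0.94,0],[0,0,0,0,0,1.08,0],[0,0,0,0,0,1.22,0]]}}

```text
time: 10.95
position: [0.5993, -0.1271, 0.1854]
tool_rot: [-0.648, 0.283, -0.281, 0.649]
ft_force: [-0.8, 2.5, 3.3]
grip_width: 0.0137
```

```bash
python3 -c "
from h import *
st()"
```

```text
t 10.95 p [ 0.5993 -0.1271  0.1854] F [-0.8  2.5  3.3] M [0.43 0.18 0.09] w 0.0137 q [-0.39  0.59  1.52  0.    1.04  0.43]
ang -47.0 down [-0.001  0.002 -1.   ]
```

{"method": "carry_out", "body": {"moves": [[0,0,0,0,0,0.14,0],[0,0,0,0,0,0.28,0],[0,0,0,0,0,0.42,0],[0,0,0,0,0,0.56,0],[0,0,0,0,0,0.7,0],[0,0,0,0,0,0.84,0],[0,0,0,0,0,0.94,0],[0,0,0,0,0,1.02,0],[0,0,0,0,0,1.02,0]]}}

```text
time: 11.85
position: [0.5999, -0.1292, 0.1854]
tool_rot: [0.43, -0.561, 0.562, -0.43]
ft_force: [-1.0, -3.2, 1.8]
grip_width: 0.0135
```

```bash
python3 -c "
from h import *
st()
s=robot.camera('scene')[:,:,::-1];cv2.imwrite('pics/s10.png',cv2.resize(cv2.convertScaleAbs(s[100:290,120:340],alpha=1.8),None,fx=3.2,fy=3.1))"
```

```text
t 11.85 p [ 0.5999 -0.1292  0.1854] F [-1.  -3.2  1.8] M [-0.37  0.25 -0.06] w 0.0135 q [-0.39  0.59  1.52 -0.    1.03  1.44]
ang -105.13 down [ 0.    -0.002 -1.   ]
```

View pics/s10.png

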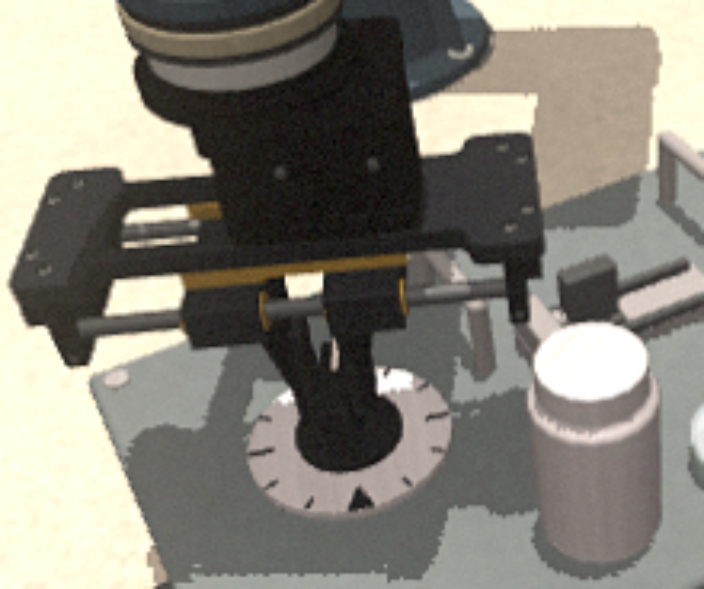

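{"method": "carry_out", "body": {"moves": [[0.3,0,0,0,0,0,0],[0.3,0,0,0,0,0,0],[0.3,0,-0.4,0,0,0,0],[0.3,0.1,-0.4,0,0,0,0],[0,0.1,-0.4,0,0,0,0],[0,0.1,-0.4,0,0,0,0],[0,0.1,-0.4,0,0,0,0],[0,0.1,-0.4,0,0,0,0]]}}

```text
time: 12.7
position: [0.5995, -0.1292, 0.189]
tool_rot: [-0.43, 0.561, -0.561, 0.43]
ft_force: [-0.2, -1.5, -0.5]
grip_width: 0.0139
```

```bash
python3 -c "
from h import *
st()"
```

```text
t 12.7 p [ 0.5995 -0.1292  0.189 ] F [-0.2 -1.5 -0.5] M [-0.01  0.03  0.04] w 0.0139 q [-0.39  0.58  1.52 -0.    1.04  1.44]
ang -105.13 down [-0. -0. -1.]
```

{"method": "carry_out", "body": {"moves": [[0,0,0,0,0,0.1,0],[0,0,0,0,0,0.2,0],[0,0,0,0,0,0.3,0],[0,0,0,0,0,0.378,0],[0,0,0,0,0,0.378,0],[0,0,0,0,0,0.378,0],[0,0,0,0,0,0.378,0],[0,0,0,0,0,0.378,0],[0,0,0,0,0,0.378,0]]}}

```text
time: 13.6
position: [0.5992, -0.1298, 0.189]
tool_rot: [0.317, -0.632, 0.632, -0.316]
ft_force: [-2.8, -5.0, 0.8]
grip_width: 0.0138
```

```bash
python3 -c "
from h import *
st()
s=robot.camera('scene')[:,:,::-1];cv2.imwrite('pics/s11.png',cv2.resize(cv2.convertScaleAbs(s[100:290,120:340],alpha=1.8),None,fx=3.2,fy=3.1))"
```

```text
t 13.6 p [ 0.5992 -0.1298  0.189 ] F [-2.8 -5.   0.8] M [-0.74  0.5  -0.04] w 0.0138 q [-0.39  0.58  1.52 -0.    1.04  1.82]
ang -126.75 down [-0.001 -0.001 -1.   ]
```

View pics/s11.png

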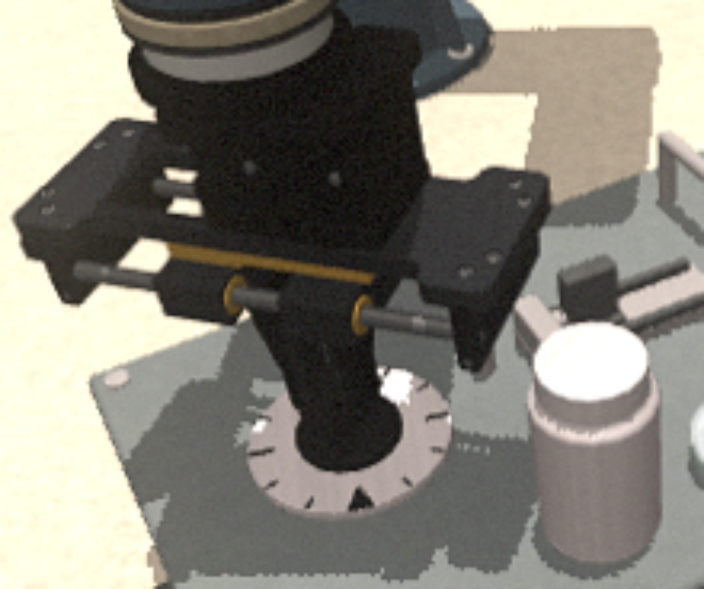

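{"method": "carry_out", "body": {"moves": [[0,0,0,0,0,-0.1,0],[0,0,0,0,0,-0.24,0],[0,0,0,0,0,-0.38,0],[0,0,0,0,0,-0.52,0],[0,0,0,0,0,-0.66,0],[0,0,0,0,0,-0.8,0],[0,0,0,0,0,-0.94,0],[0,0,0,0,0,-1.08,0],[0,0,0,0,0,-1.22,0],[0,0,0,0,0,-1.36,0],[0,0,0,0,0,-1.48,0],[0,0,0,0,0,-1.57,0],[0,0,0,0,0,-1.57,0],[0,0,0,0,0,-1.57,0],[0,0,0,0,0,-1.57,0],[0,0,0,0,0,-1.57,0],[0,0,0,0,0,-1.57,0]]}}

```text
time: 15.35
position: [0.5989, -0.1273, 0.189]
tool_rot: [-0.67, 0.225, -0.223, 0.672]
ft_force: [-3.8, 5.2, 3.5]
grip_width: 0.0134
```

```bash
python3 -c "
from h import *
st()
s=robot.camera('scene')[:,:,::-1];cv2.imwrite('pics/s12.png',cv2.resize(cv2.convertScaleAbs(s[100:290,120:340],alpha=1.8),None,fx=3.2,fy=3.1))"
```

```text
t 15.35 p [ 0.5989 -0.1273  0.189 ] F [-3.8  5.2  3.5] M [0.81 0.54 0.09] w 0.0134 q [-0.39  0.58  1.52  0.    1.04  0.25]
ang -36.92 down [-0.002  0.004 -1.   ]
```

View pics/s12.png

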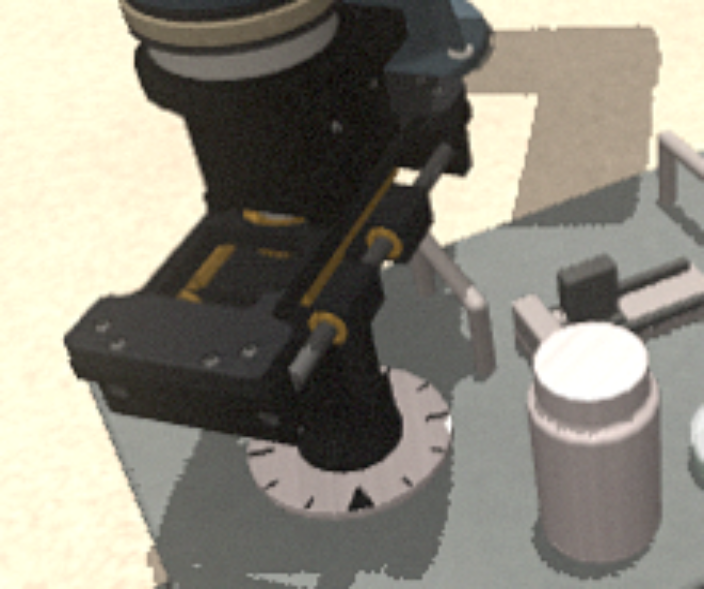

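{"method": "carry_out", "body": {"moves": [[0,-0.08,0,0.02,0,0,0],[0,-0.08,0,0.02,0,0,0],[0.5,-0.08,0,0.02,0,0,0],[0.5,-0.08,0,0.02,0,0,0],[0.5,-0.08,0,0.02,0,0,0],[0.5,-0.08,-3,0.02,0,0,0],[0.5,-0.08,-7,0.02,0,0,0],[0.5,-0.08,-10,0.02,0,0,0],[0.5,-0.08,-10,0.02,0,0,0]]}}

```text
time: 16.3
position: [0.6024, -0.1304, 0.2945]
tool_rot: [0.671, -0.219, 0.228, -0.67]
ft_force: [-0.0, 0.6, -0.6]
grip_width: 0.0436
```

```bash
python3 -c "
from h import *
st()
go(.5762,-.0011,.287,-83.6)
s=robot.camera('scene')[:,:,::-1];cv2.imwrite('pics/s13f.png',s);cv2.imwrite('pics/s13.png',cv2.resize(cv2.convertScaleAbs(s[200:280,185:275],alpha=1.8),None,fx=7,fy=7,interpolation=cv2.INTER_CUBIC))"
```

```text
t 16.3 p [ 0.6024 -0.1304  0.2945] F [-0.   0.6 -0.6] M [-0.03 -0.05  0.02] w 0.0436 q [-0.39  0.46  1.41 -0.    1.26  0.25]
ang -36.87 down [ 0.012 -0.005 -1.   ]
[-9.86  0.66  8.77] [-0.008  0.816  0.011]
```

View pics/s13.png

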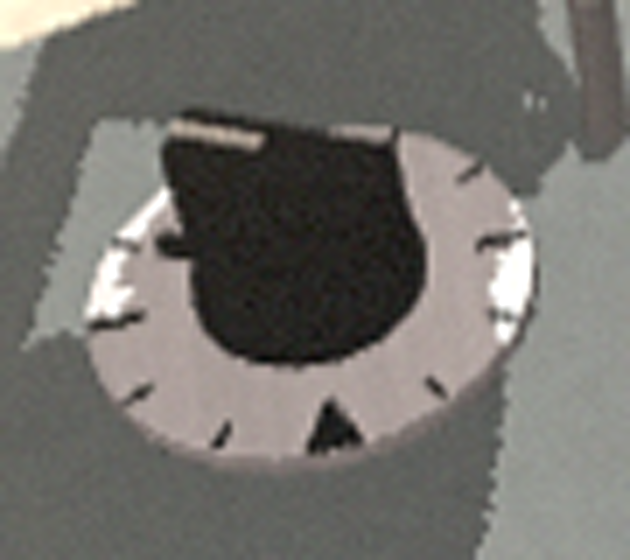

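```bash
python3 -c "
from h import *
def px(u,v): return (u+.5)/7-.5+185,(v+.5)/7-.5+200
pts={5:(221,435),10:(137,394),15:(117,322),20:(125,245),45:(500,240),55:(437,387),50:(503,316),40:(470,172)}
W={n:onz('scene',*px(*p),.136)[:2] for n,p in pts.items()}
C=(W[15]+W[45])/2;C2=(W[20]+W[50])/2;C3=(W[10]+W[40])/2;print(C,C2,C3)
C=(C+C2+C3)/3
for n in W: print(n,np.degrees(np.arctan2(*(W[n]-C)[::-1]))+6*n, np.linalg.norm(W[n]-C))
for z in(.136,.139,.142):
  p=onz('scene',*px(157,244),z)[:2]-C;print(z,np.linalg.norm(p),(-6.8-np.degrees(np.arctan2(p[1],p[0])))/6)
a=onz('scene',*px(170,128),.176)[:2];b=onz('scene',*px(398,133),.176)[:2]
a1=onz('scene',*px(172,129),.176)[:2];b1=onz('scene',*px(262,141),.176)[:2]
for d in(a1-b1,): print('line',(-6.8-np.degrees(np.arctan2(d[1],d[0])))/6,np.linalg.norm(d))
"
```

```text
[ 0.59718326 -0.13048608] [ 0.59704913 -0.13043412] [ 0.59660252 -0.13055538]
5 -7.280445338316262 0.04184342747761144
10 -7.297569601030389 0.042021250202210494
15 -6.604806149210049 0.03943827564920813
20 -6.918850999922952 0.042420299074931486
45 352.7105315155854 0.03950739142886921
55 353.63768923085394 0.04201285210130506
50 352.95056130935217 0.04263787382208585
40 353.62746793242627 0.042173882204578635
0.136 0.03596978861402298 20.50461252678161
0.139 0.03401986359706882 19.863415813755203
0.142 0.032241448485069386 19.147940516253726
line 19.515979478042926 0.019056339987821948
```

{"method": "carry_out", "body": {"moves": [[0.53,-2,0,1.8,0,0.14,0],[0.53,-4,0.3,3.6,0,0.28,0],[0.53,-6,0.6,5.4,0,0.42,0],[0.53,-8,0.6,7.2,0,0.56,0],[0.53,-9.8,0.6,8.7,0,0.7,0],[0.53,-9.8,0.6,8.7,0,0.816,0],[0.53,-9.8,0.6,8.7,0,0.816,0],[0.53,-9.8,0.6,8.7,0,0.816,0],[0.53,-9.8,0.6,8.7,0,0.816,0]]}}

```text
time: 17.25
position: [0.5728, -0.0008, 0.2824]
tool_rot: [0.528, -0.471, 0.471, -0.527]
ft_force: [-0.6, -0.8, -0.4]
grip_width: 0.0462
```

```bash
python3 -c "
from h import *
st()
go(.5762,-.002,.186,-83.5)
s=robot.camera('scene')[:,:,::-1];cv2.imwrite('pics/s14.png',s)"
```

```text
t 17.25 p [ 0.5728 -0.0008  0.2824] F [-0.6 -0.8 -0.4] M [-0.05  0.04  0.  ] w 0.0462 q [-0.2   0.42  1.52 -0.    1.2   1.26]
ang -83.55 down [-0.001 -0.    -1.   ]
[0.16 9.64 0.33] [ 0.001 -0.001 -0.   ]
```

View pics/s14.png

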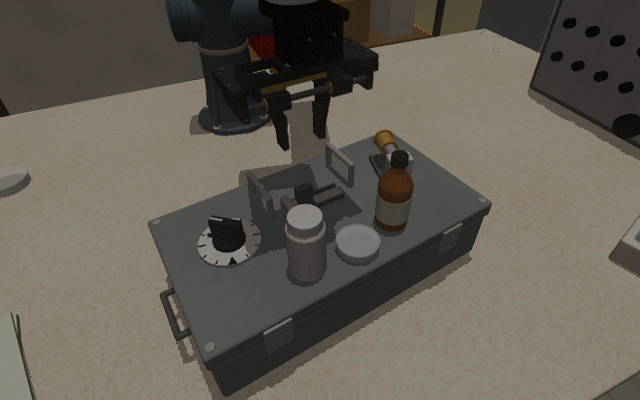

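{"method": "carry_out", "body": {"moves": [[0.53,0.15,3,0.33,0,0,0],[0.53,0.15,6,0.33,0,0,0],[0.53,0.15,8.5,0.33,0,0,0],[0.53,0.15,9.65,0.33,0,0,0],[0.53,0.15,9.65,0.33,0,0,0],[0.4,0.15,9.65,0.33,0,0,0],[0.25,0.15,9.65,0.33,0,0,0],[0.2,0.15,9.65,0.33,0,0,0],[0.2,0.15,9.65,0.33,0,0,0],[0.2,0.15,9.65,0.33,0,0,0]], "force": 20}}

```text
time: 18.3
position: [0.5769, -0.0017, 0.1875]
tool_rot: [-0.527, 0.47, -0.472, 0.527]
ft_force: [0.5, -1.7, 4.4]
grip_width: 0.0277
```

```bash
python3 -c "
from h import *
st()
s=robot.camera('scene')[:,:,::-1];cv2.imwrite('pics/s15.png',cv2.resize(cv2.convertScaleAbs(s[60:260,220:420],alpha=1.7),None,fx=3,fy=3))"
```

```text
t 18.3 p [ 0.5769 -0.0017  0.1875] F [ 0.5 -1.7  4.4] M [-0.26  0.07  0.12] w 0.0277 q [-0.2   0.54  1.62 -0.    0.99  1.26]
ang -83.57 down [ 0.002 -0.001 -1.   ]
```

View pics/s15.png

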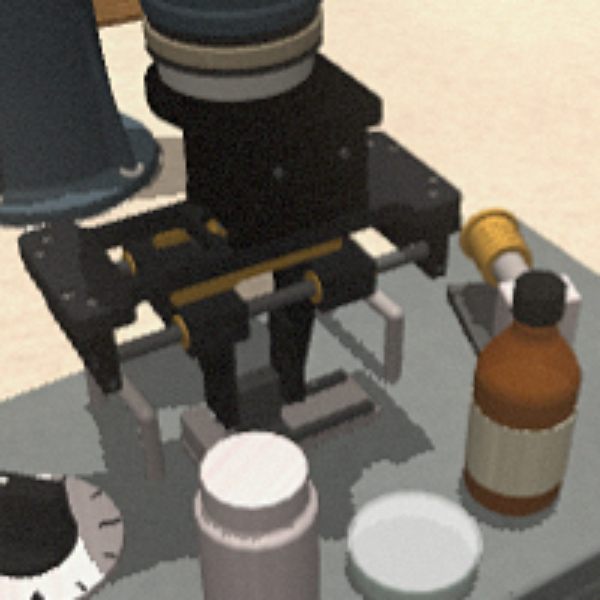

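{"method": "carry_out", "body": {"moves": [[0.2,-0.5,0,0,0,0,0],[0.2,-1,0,0,0,0,0],[0.2,-1.5,0,0,0,0,0],[0.2,-2,0,0,0,0,0],[0.2,-2.5,0,0,0,0,0],[0.2,-3,0,0,0,0,0],[0.2,-3.4,0,0,0,0,0],[0.2,-3.6,0,0,0,0,0],[0.2,-3.6,0,0,0,0,0],[0.2,-3.6,0,0,0,0,0],[0.2,-3.6,0,0,0,0,0]]}}

```text
time: 19.45
position: [0.5726, 0.0322, 0.1875]
tool_rot: [0.528, -0.47, 0.472, -0.526]
ft_force: [-1.0, -7.7, 6.3]
grip_width: 0.028
```

```bash
python3 -c "
from h import *
st()"
```

```text
t 19.45 p [0.5726 0.0322 0.1875] F [-1.  -7.7  6.3] M [-1.26  0.25  0.01] w 0.028 q [-0.14  0.53  1.62 -0.01  0.98  1.32]
ang -83.53 down [ 0.001 -0.005 -1.   ]
```

{"method": "carry_out", "body": {"moves": [[0.2,0.08,0,0,0,0,0],[0.2,0.08,0,0,0,0,0],[0.45,0.08,0,0,0,0,0],[0.45,0.08,0,0,0,0,0],[0.45,0.08,0,0,0,0,0],[0.45,0.08,-3,0,0,0,0],[0.45,0.08,-7,0,0,0,0],[0.45,0.08,-11,0,0,0,0],[0.45,0.08,-14,-3,0,0,0],[0.45,0.08,-14,-7,0,0,0],[0.45,0.08,-14,-10,0,0,0],[0.45,0.08,-14,-10,0,0,0],[0.45,0.08,-14,-10,0,0,0]]}}

```text
time: 20.75
position: [0.4727, 0.0229, 0.3267]
tool_rot: [-0.527, 0.471, -0.471, 0.527]
ft_force: [1.3, 0.2, 0.4]
grip_width: 0.0392
```

```bash
python3 -c "
from h import *
st()
s=robot.camera('scene')[:,:,::-1];cv2.imwrite('pics/s16.png',cv2.resize(s[100:300,140:460],None,fx=2.5,fy=2.5,interpolation=cv2.INTER_CUBIC))
cv2.imwrite('pics/t16.png',robot.camera('top')[:,:,::-1])"
```

```text
t 20.75 p [0.4727 0.0229 0.3267] F [1.3 0.2 0.4] M [-0.01 -0.01 -0.04] w 0.0392 q [-0.19  0.22  1.69  0.    1.22  1.27]
ang -83.6 down [ 0.001  0.    -1.   ]
```

View pics/s16.png

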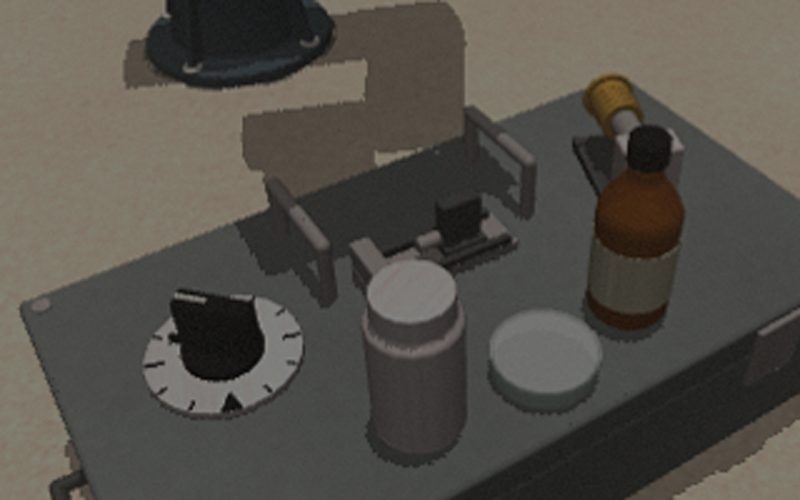

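View pics/t16.png

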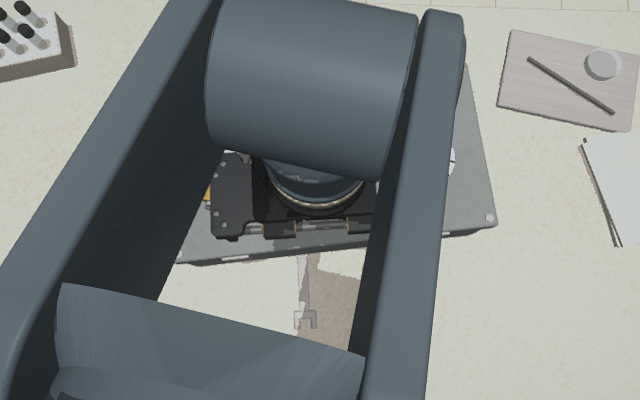

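```bash
python3 - <<'E'
import cv2
for n,o,f in(('s0','scene0.png',None),):
    s=cv2.imread('pics/scene0.png');cv2.imwrite('pics/z0.png',cv2.resize(cv2.convertScaleAbs(s[160:220,275:360],alpha=2),None,fx=8,fy=8,interpolation=cv2.INTER_CUBIC))
from rig import robot
s=robot.camera('scene')[:,:,::-1];cv2.imwrite('pics/scene17.png',s);cv2.imwrite('pics/z1.png',cv2.resize(cv2.convertScaleAbs(s[160:220,275:360],alpha=2),None,fx=8,fy=8,interpolation=cv2.INTER_CUBIC))
E
```

```text
(no output)
```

View pics/z0.png

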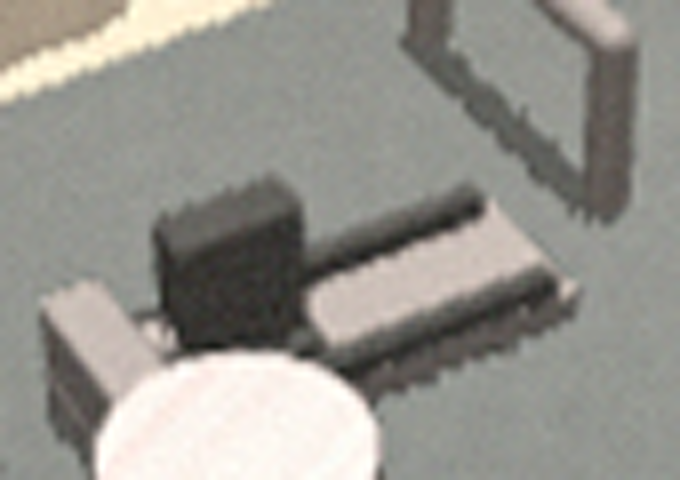

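View pics/z1.png

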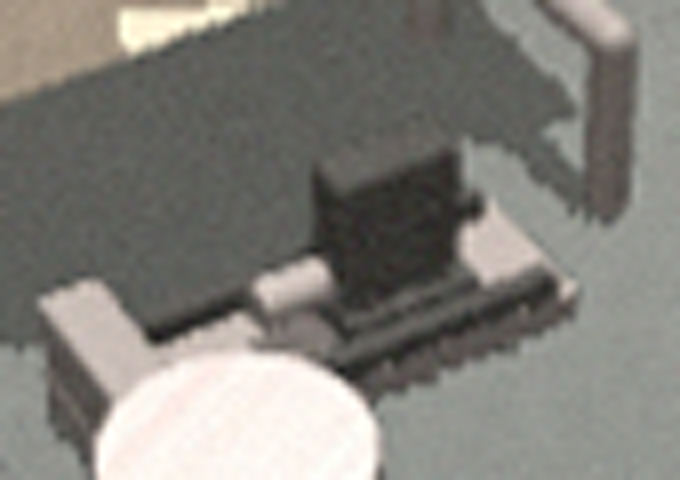

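```bash
python3 - <<'E'
from h import *
f=lambda u,v:onz('scene',(u+.5)/8-.5+275,(v+.5)/8-.5+160,.177)[:2]
for a,b in(((168,250),(328,195)),((303,205),(460,152))):
    print(np.linalg.norm(f(*a)-f(*b)))
a=cv2.imread('pics/scene0.png').astype(int);b=cv2.imread('pics/scene17.png').astype(int)
d=abs(a-b).max(2);print('can',d[205:280,288:324].mean(),'dish',d[226:262,338:380].mean(),'bottle',d[155:235,380:412].mean())
st()
E
```

```text
0.03337439028187347
0.03367644922909998
can 2.1707407407407406 dish 1.9133597883597884 bottle 2.98671875
t 20.9 p [0.4741 0.0226 0.3265] F [-0.2 -0.8 -0.1] M [0.01 0.   0.03] w 0.0392 q [-0.19  0.23  1.69  0.    1.22  1.27]
ang -83.58 down [ 0.001  0.    -1.   ]
```

```bash
python3 -c "
from rig import robot
print(robot.hand_in())"
```

```text
the job is handed in; nothing more can be done
None
```

I vented the chest, worked the dial left to 10, right to 35 and left to 20, and drew the bolt. I handed the job in at about 21 s of the 72 s limit. The hand-in gave no verdict, so these are my own last measurements.

- **Sleeve:** I pulled it back about 18 mm by tool travel, with the wrist force rising to 7.4 N, and held it there. Then I opened the fingers to let it spring back. The later pictures show it home.
- **Dial on 10:** the hand angle gave 10.0 and the camera 9.9.
- **Dial on 35:** the hand angle gave 35.0. The pointer was hidden behind the gripper, so I have no camera check of this one.
- **Dial on 20:** the two measurements disagreed slightly. The hand angle gave 20.0, while the camera gave 19.4–19.6 from the pointer tip and 19.5 from the white line. Both are within the 1.2 allowed.
- **Bolt:** I drew it to about its stop and backed off 0.8 mm before letting go. It rests at about 33.5 mm by camera and 33.4 mm by tool travel, above the required 31 but short of the full 35 mm.
- **Bystanders:** the bottle, can and dish look unchanged in before-and-after pictures. I made no separate check of the spanner; the arm never came near it, and it looks unmoved where it shows in the top view.
- **Arm:** it ended well clear above the chest, with about zero force on the wrist.

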